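# Push the tube carriage home and bolt it

### The arm

A 6-joint arm with a two-finger parallel gripper is mounted at the origin on the work surface. World frame = base frame: x ahead of the robot, y to its left, z up, the work surface at z = 0. Lengths are in m, angles in rad, forces in N, time in s.
With the tool pointing down it reaches from about 0.375 to 0.9 m from the base axis. Payload 3.1 kg.
Tool frame: the origin (TCP) lies at the very end of the fingers, on their centre line; the grasp point (between the pads) lies 19 mm behind it (robot.grip_depth is the distance from the TCP to the grasp point, in m); z points along the fingers, y is the direction in which the jaws open and shut (so a half turn about z gives the same grasp; the last joint's range is limited). The gripper opens to 87 mm and grips with 3 to 60 N. Pads are 19 mm wide; open, the fingers measure 117 mm over their backs; the gripper's body (75 mm by 190 mm) begins 51 mm behind the grasp point.
Start: joints at [-1.514, 0.527, 1.433, -0, 1.181, -0.178], TCP at [0.146, -0.608, 0.223] pointing down, gripper open.
Joint ranges: [-3.08, 3.08], [-0.75, 2.2], [0.22, 2.44], [-1.43, 4.57], [0, 2.65], [-2.85, 2.85]. Speed limits (rad/s): [2.79, 2.79, 3.14, 3.14, 3.14, 3.14].

### API

Orientations are given as a unit quaternion [x, y, z, w].
In Python, from rig import robot gives the robot as it stands.
- The arm moves only by the tool drive_tool, never from a script. Its argument "series" is a list of rows, each a list of 7 numbers: the shift along the tool's x, y, z in m, then the turn, a rotation vector about the tool's x, y, z in degrees, then the opening, from 0 (shut) to 1 (fully open). A call has 1 to 5 rows; each row shifts and turns the commanded pose from where the row before left it, along the tool's axes as they then stand; what a row does not reach is not made up. A row lasts 1/8 s, in which the tool goes at most 62.5 mm and 10.7 degrees, less where a joint would pass 70% of its speed; a pose out of reach is approached as far as the arm can. A call is refused whole if a number of a shift passes 0.0625 or a number of a turn 10.7, either way. A call with a gripper value outside its range is refused whole. The fingers move at their own pace and stop on an object; "squeeze" is the grip in N (left out, the last holds). Time passes only in rows, so rows that do not move let the fingers close. It gives the time, the measured TCP pose, the force and the opening at its end, in the units of the state.
- robot.get_obs(): the state, without advancing time (a new reading comes with each control period).
- robot.camera(name): name is "scene" or "top"; returns (picture, depth): 400x640x3 uint8, blue, green, red; 400x640 float32, m along the optical axis (not along the pixel's ray), 0 where there is no reading.
- robot.camera_model(name): a dict with "fx", "fy", "cx", "cy" (pixels), "R" (3x3) and "t" (3): a world point X has camera coordinates R X + t. Camera axes: x right, y down, z forward; pixel columns grow to the right and rows downward; lengths in m; the calibration is good to about 2 mm. A picture is of the moment at which its call begins. camera_model takes no time and is no camera call.
- robot.hand_in(): hands the job in, once; it reports no verdict.
The state is a dict: "time": time; "q": joint angles; "joint_velocities": joint speeds; "joint_torque": joint torques, N m; "position": TCP position; "tool_rot": TCP orientation; "ft_force": force on the tool from outside, world axes, zero at the start; "moment": the same for the moment, N m; "grip_width": finger opening in m.
Only numpy, scipy, OpenCV 4.12 (cv2) and the standard library are available. Lean on these libraries where they do the work, as an engineer would, in place of code of your own. Each camera call takes 0.05 s, during which the arm holds its last target. There are 200 camera calls.

### The job

Gently push the tube carriage fully home into the station, then lock it: lift the blue bolt knob out of its notch, slide the bolt through the hole in the carriage's side wall, and let the handle drop fully into the other notch, in the brass keeper. Do not force the carriage or the bolt, and leave the other things on the bench where they are.

Things in the scene. Friction and masses are not known exactly. Their poses are not given: they have to be found in the camera images.
- carriage_front (a point): Point on the outer face of the carriage's blue front plate where it is to be pushed, mid-width, 75 mm above the bench (the plate's top is at 95 mm, its lower edge at 22 mm).
- dock: White tube station fixed to the bench. Origin at bench height; own x points into it (the way the carriage is pushed), y left, z up. 20 mm base plate from x = -75 mm; 70 mm high bolt ledge over x -16 to 105, y -54 to 100 mm; 65 mm high housing behind, x 105 to 175 mm. The carriage is at y -60 to -200 mm.
- carriage (a joint): How far the carriage (140 mm wide, 12 tubes, tops 120 mm over the bench, first row 40 mm behind its blue front plate) stands out, m: 0 = home at its stop, 0.018 to 0.045 at the start. Friction about 2 N; it stays where left. Its 105 mm high left wall has a 15 mm hole that meets the bolt only when home; else the bolt hits the wall.
- barrel: Two fixed 18 mm steel sleeves of the barrel bolt on the ledge. Origin on the ledge top, 70 mm over the bench, under the bolt's axis at the open notch; in the station's axes at x = 20, y = 60 mm, axes parallel. The 10 mm bolt lies along y, its axis 15 mm above this origin, and slides to -y into the carriage wall.
- open_notch (a point): Middle of the floor of the open notch (12 mm wide, floor 81 mm over the bench) in the upright aluminium rail along the ledge's front edge. Just in front of the rail, to -y, is the adjustable brass keeper plate with the closed notch (same width and floor height). Rail and keeper tops are 91 mm over the bench; together they span x -14 to -7 mm.
- knob (a point): Centre of the blue ball knob, 20 mm across, at the end of the bolt's 8 mm stem, 58 mm from the bolt's axis. Handle down: the stem is level, points to the station's -x, and the knob is 85 mm over the bench, with free space on both sides along the bolt and below down to the 20 mm base plate.
- bolt_slide (a joint): Bolt position along its axis, m: 0 = open notch; grows towards the carriage (station's -y) to 0.070; friction 2 to 3 N. The keeper can be set with its notch anywhere from 0.041 to 0.066, not measured: see or feel it. Let down between the notches, the stem rides on the plates' top and falls in by itself over the notch, then stops within 2 mm either way; past it, it rides on the plate again.
- bolt_turn (a joint): Bolt handle angle, rad: 0 = level, down in a notch; grows as the knob is lifted in an arc about the bolt's axis. About 0.32 to 0.37 = resting on the plates' top edge; above 0.40 clear of them; at most 1.2. A light spring and its weight press it down (about 4 N at the knob), damped so that it falls in about 0.2 s; a finger rubbing hard on the knob can keep it from falling.
- white_bottle: White closed bottle, 68 mm across, 150 mm high; a bystander, to be left alone. Origin at the centre of its underside.
- amber_jar: Amber jar with black lid, 64 mm across, 100 mm high; a bystander, to be left alone. Origin at the centre of its underside.
- beaker: Open clear beaker, 72 mm across, 90 mm high; a bystander, to be left alone. Origin at the centre of its underside.
- timer: White bench timer with blue keys, 65 x 75 x 18 mm; a bystander, to be left alone. Origin at the centre of its underside.
- screwdriver: Screwdriver lying on the bench; a bystander, to be left alone. Origin at the centre of its underside.
- tip_box: Blue box, 85 x 120 x 50 mm; a bystander, to be left alone. Origin at the centre of its underside.
- vial: Small white vial with blue cap, 22 mm across, 40 mm high, standing on the station's ledge behind the bolt; a bystander, to be left alone. Origin at the centre of its underside.

How it is judged:
By the outcome, as a careful person would: the job done as asked, in the order asked, and still so for the second after the job is handed in, with the robot touching nothing.
It also fails if it takes over 56 s, if anything falls off the work surface, if the arm or the gripper's body presses on something with over 40 N, if the wrist force passes 120 N, or if a joint passes its speed limit or range.

## Working session

There is one attempt and no reset: what is moved stays moved. The work goes in short steps, Python scripts to look and compute and a tool call to move; the robot and the scene stay as the last step left them, time stands still between calls to the robot, and variables do not carry over. Pictures are saved under pics/ and viewed, about 8 in all and at most 12, crops included, and the job is handed in when it is done.

Besides the shell and the picture viewer there is one more tool, called after ">>>" as name(argument=value, ...), one argument or row to a line, values as JSON. drive_tool: Moves the arm, as the interface text tells. Its arguments: {"type":"object","properties":{"series":{"type":"array"},"squeeze":{"type":"number"}},"required":["series"]}

```bash
mkdir -p pics; ls; python3 - <<'E'
from rig import robot
import cv2,numpy as np
for n in("scene","top"):
    p,d=robot.camera(n); cv2.imwrite(f"pics/{n}0.png",p); np.save(f"pics/{n}0.npy",d)
    m=robot.camera_model(n); print(n,m)
o=robot.get_obs(); print(o)
E
```

```text
pics
scene {'fx': 394.64280620056707, 'fy': 394.64280620056707, 'cx': 311.7402799838104, 'cy': 194.49367202672235, 'R': array([[ 0.40575733,  0.9139454 ,  0.00804942],
       [ 0.62482278, -0.27094865, -0.7322454 ],
       [-0.66705134,  0.3021434 , -0.6809933 ]]), 't': array([-0.18231287, -0.26102234,  1.61156449])}
top {'fx': 483.66510057253953, 'fy': 483.66510057253953, 'cx': 319.4947338262031, 'cy': 200.52766839195306, 'R': array([[ 2.45051434e-04, -9.99930597e-01,  1.17788251e-02],
       [-9.93832042e-01, -1.54974186e-03, -1.10884942e-01],
       [ 1.10895501e-01, -1.16790013e-02, -9.93763447e-01]]), 't': array([-0.01835218,  0.52517136,  1.48818159])}
{'time': 0.1, 'q': array([-1.51347056e+00,  5.28361771e-01,  1.43377351e+00, -2.01508056e-05,
        1.18139046e+00, -1.78496180e-01]), 'joint_velocities': array([ 0.00036078, -0.00144012, -0.00184374, -0.00043677, -0.00081371,
       -0.00079544]), 'joint_torque': array([-8.30366901e-06, -4.40985167e+01, -1.77151448e+01,  6.34699222e-02,
        5.34007384e-02, -4.71017529e-05]), 'position': array([ 0.14601352, -0.60702939,  0.22167672]), 'tool_rot': array([ 9.93055637e-01,  1.17641694e-01,  4.92220882e-05, -9.65333897e-04]), 'ft_force': array([1.17255   , 0.48280275, 1.55405662]), 'moment': array([ 0.04750754, -0.0489116 , -0.02091366]), 'grip_width': 0.08675890382083666}
```

View pics/top0.png

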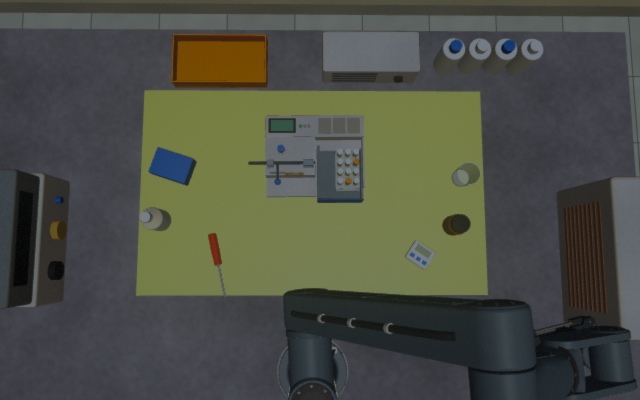

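View pics/scene0.png

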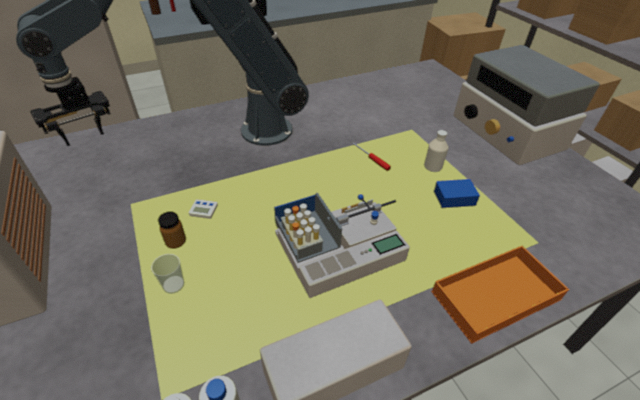

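The top view shows the station at columns 265–365 and rows 115–203. The blue knob is near (278,182), the carriage front near (340,202), and the vial near (281,149). I'll zoom in for detail.

```bash
cat >h.py <<'E'
from rig import robot
import cv2,numpy as np
from scipy.spatial.transform import Rotation as Ro
def ray(n,u,v,z):
    m=robot.camera_model(n);R=m["R"];c=-R.T@m["t"]
    d=R.T@np.array([(u-m["cx"])/m["fx"],(v-m["cy"])/m["fy"],1]);return c+d*(z-c[2])/d[2]
def proj(n,X):
    m=robot.camera_model(n);p=m["R"]@np.array(X)+m["t"];return m["fx"]*p[0]/p[2]+m["cx"],m["fy"]*p[1]/p[2]+m["cy"]
def crop(p,u0,v0,w,h,s,f):
    cv2.imwrite(f,cv2.resize(p[v0:v0+h,u0:u0+w],None,fx=s,fy=s,interpolation=cv2.INTER_CUBIC))
E
python3 - <<'E'
from h import *
a=cv2.imread("pics/top0.png");crop(a,240,105,133,100,6,"pics/t1.png")
b=cv2.imread("pics/scene0.png");crop(b,265,185,150,112,5,"pics/s1.png")
E
```

```text
(no output)
```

View pics/t1.png

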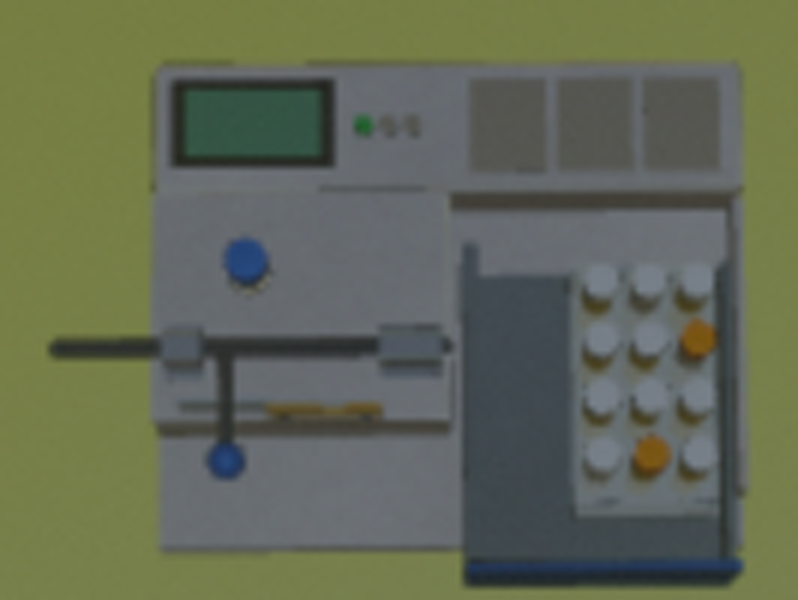

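View pics/s1.png

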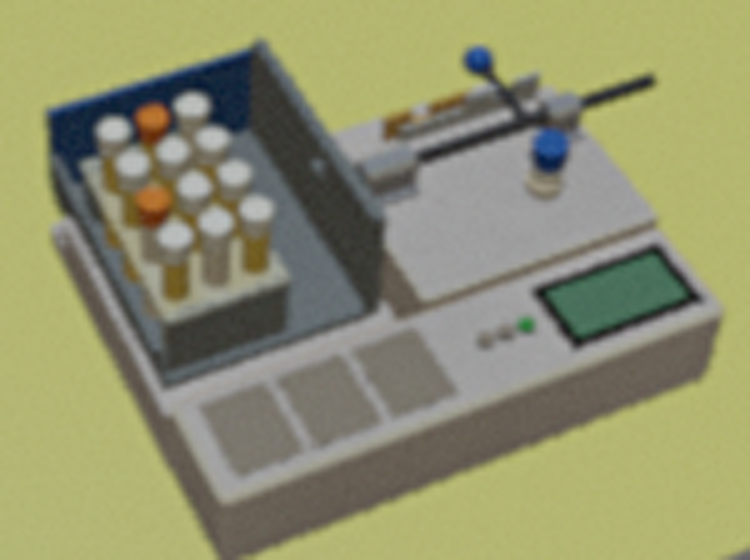

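The top crop shows the knob at (226,460), the ledge front corners at (155,424) and (450,424), and the blue front plate at y≈572. The brass keeper spans x 268–382, with a possible notch near 333. In the scene crop the keeper gap is near (422,114). Next I'll fit the station pose and zoom in on the keeper.

```bash
python3 - <<'E'
from h import *
from scipy.optimize import least_squares
C=lambda x,y:(240+(x+.5)/6-.5,105+(y+.5)/6-.5)
S=lambda x,y:(265+(x+.5)/5-.5,185+(y+.5)/5-.5)
pts=[("top",C(155,424),(-.016,.1,.07)),("top",C(450,424),(-.016,-.054,.07)),("top",C(450,193),(.105,-.054,.07)),
("top",C(226,460),(-.038,.06,.085)),("top",C(160,550),(-.075,.1,.02)),("top",C(158,66),(.175,.1,.065)),
("scene",S(478,60),(-.038,.06,.085)),("scene",S(660,218),(.105,.1,.07)),("scene",S(425,303),(.105,-.054,.07)),("scene",S(720,310),(.175,.1,.065))]
def D(p,X):
    c,s=np.cos(p[2]),np.sin(p[2]);return np.array([p[0]+c*X[0]-s*X[1],p[1]+s*X[0]+c*X[1],X[2]])
f=lambda p:np.concatenate([np.array(proj(n,D(p,X)))-uv for n,uv,X in pts])
r=least_squares(f,[.8,0,0],loss="soft_l1");p=r.x;print(p,np.degrees(p[2]));print(f(p).reshape(-1,2).round(2))
np.save("dock.npy",p)
iD=lambda w:(np.array([[np.cos(p[2]),np.sin(p[2])],[-np.sin(p[2]),np.cos(p[2])]])@(w[:2]-p[:2]))
print("knob top",iD(ray("top",*C(226,460),.085)),"scene",iD(ray("scene",*S(478,60),.085)))
print("notch top",iD(ray("top",*C(333,410),.086)),"scene",iD(ray("scene",*S(422,114),.086)))
for x,y in((268,410),(382,410)):print("keeper end",iD(ray("top",*C(x,y),.091)))
for x,y in((465,566),(740,566),(465,582),(740,582)):print("front plate top",iD(ray("top",*C(x,y),.095)))
a=cv2.imread("pics/top0.png");b=cv2.imread("pics/scene0.png")
A=cv2.resize(a[165:185,265:313],None,fx=14,fy=14,interpolation=cv2.INTER_CUBIC)
B=cv2.resize(b[193:217,332:380],None,fx=14,fy=14,interpolation=cv2.INTER_CUBIC)
cv2.imwrite("pics/k1.png",cv2.convertScaleAbs(np.vstack([A,B[:300]]),alpha=1.4))
E
```

```text
[ 0.61343034  0.04882464 -0.00212596] -0.12180848537986146
[[-0.13  0.24]
 [ 0.92  0.45]
 [ 1.05  0.36]
 [ 0.65  0.66]
 [ 0.34  0.29]
 [ 0.44 -0.31]
 [ 1.23  0.14]
 [ 0.98  0.01]
 [ 0.32 -0.42]
 [ 2.66  0.19]]
knob top [-0.03597564  0.06198295] scene [-0.04004648  0.05684646]
notch top [-0.01032334  0.00810571] scene [-0.011287   0.0030993]
keeper end [-0.01131435  0.04066922]
keeper end [-0.01106317 -0.01680195]
front plate top [-0.09059283 -0.05888466]
front plate top [-0.09007975 -0.19662153]
front plate top [-0.09864525 -0.0589082 ]
front plate top [-0.09814154 -0.1965603 ]
```

View pics/k1.png

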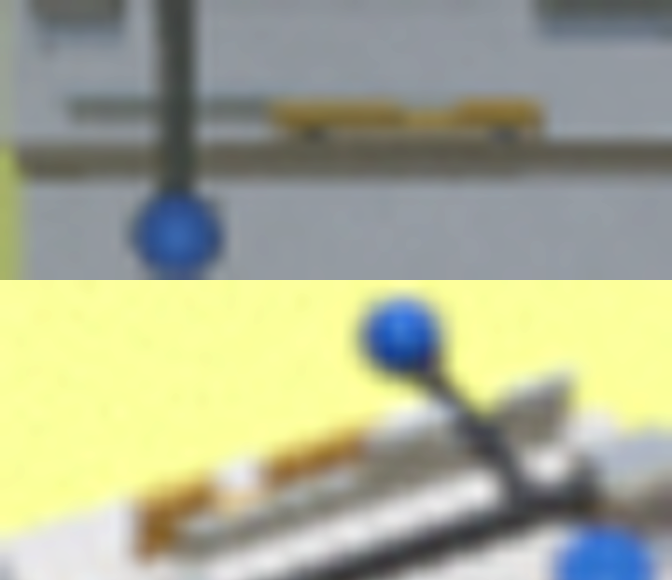

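The keeper's notch is visible in both views, about 54–55.5 mm from the stem. I'll get the carriage offset from the hole in its wall, and start the approach with the gripper shut.

```bash
python3 - <<'E'
from h import *
p=np.load("dock.npy")
for y in(-.06,-.065): 
    # hole px in scene crop (320,163); intersect with plane dock y
    for z in (.083,.085,.087):
        w=ray("scene",265+320.5/5-.5,185+163.5/5-.5,z); print(z,(w[:2]-p[:2]).round(4))
    break
E
```

```text
0.083 [-0.0018 -0.0683]
0.085 [-0.0001 -0.0692]
0.087 [ 0.0016 -0.0701]
```

>>> drive_tool(
  series=[
    [0,0,0,0,0,6.8,0],
    [0,0,0,0,0,6.7,0],
    [0.032,-0.05,0,0,0,0,0],
    [0.032,-0.05,0,0,0,0,0],
    [0.032,-0.05,0,0,0,0,0],
  ],
)

```text
time: 0.72
position: [0.2426, -0.4559, 0.2221]
tool_rot: [1.0, -0.0, 0.0, -0.0]
ft_force: [0.9, -0.9, 0.9]
grip_width: 0.0448
```

>>> drive_tool(
  series=[
    [0.032,-0.05,0,0,0,0,0],
    [0.032,-0.05,0,0,0,0,0],
    [0.032,-0.05,0,0,0,0,0],
    [0.032,-0.05,0,0,0,0,0],
    [0.032,-0.05,0,0,0,0,0],
  ],
)

```text
time: 1.35
position: [0.4027, -0.2059, 0.2225]
tool_rot: [1.0, -0.0, 0.0, 0.0]
ft_force: [0.0, 0.1, -0.2]
grip_width: 0.0013
```

>>> drive_tool(
  series=[
    [0.032,-0.05,0,0,0,0,0],
    [0.032,-0.05,0,0,0,0,0],
    [0.012,-0.02,0.04,0,0,0,0],
    [0,0,0.05,0,0,0,0],
    [0,0,0,0,0,0,0],
  ],
)

```text
time: 1.98
position: [0.475, -0.0859, 0.1296]
tool_rot: [1.0, 0.001, -0.004, -0.002]
ft_force: [0.1, -0.6, 0.5]
grip_width: 0.0003
```

>>> drive_tool(
  series=[
    [0,0,0.05,0,0,0,0],
    [0,-0.004,0.014,0,0,0,0],
    [0.01,0,0,0,0,0,0],
    [0.008,0,0,0,0,0,0],
    [0,0,0,0,0,0,0],
  ],
)

```text
time: 2.6
position: [0.4983, -0.0844, 0.0702]
tool_rot: [1.0, 0.0, 0.002, 0.001]
ft_force: [-0.3, 0.2, 0.2]
grip_width: 0.0004
```

>>> drive_tool(
  series=[
    [0.004,0,0,0,0,0,0],
    [0.004,0,0,0,0,0,0],
    [0.003,0,0,0,0,0,0],
    [0.003,0,0,0,0,0,0],
  ],
)

```text
time: 3.1
position: [0.5091, -0.0834, 0.0684]
tool_rot: [1.0, 0.0, -0.001, -0.0]
ft_force: [-2.2, 0.4, 1.6]
grip_width: 0.0009
```

>>> drive_tool(
  series=[
    [0.004,0,0,0,0,0,0],
    [0.004,0,0,0,0,0,0],
    [0.002,0,0,0,0,0,0],
    [0.001,0,0,0,0,0,0],
  ],
)

```text
time: 3.6
position: [0.5208, -0.0833, 0.0684]
tool_rot: [1.0, 0.0, -0.0, -0.0]
ft_force: [-2.2, 0.8, 0.5]
grip_width: 0.0006
```

>>> drive_tool(
  series=[
    [0.001,0,0,0,0,0,0],
    [0.001,0,0,0,0,0,0],
    [0.001,0,0,0,0,0,0],
  ],
)

```text
time: 3.98
position: [0.5237, -0.0833, 0.0684]
tool_rot: [1.0, 0.0, -0.0, -0.0]
ft_force: [-1.8, 1.6, -0.2]
grip_width: 0.0007
```

>>> drive_tool(
  series=[
    [0.001,0,0,0,0,0,0],
    [0.001,0,0,0,0,0,0],
  ],
)

```text
time: 4.22
position: [0.5259, -0.0835, 0.0685]
tool_rot: [1.0, 0.0, -0.0, -0.0]
ft_force: [-2.4, 1.6, -1.6]
grip_width: 0.0007
```

>>> drive_tool(
  series=[
    [0.001,0,0,0,0,0,0],
    [0.001,0,0,0,0,0,0],
  ],
)

```text
time: 4.47
position: [0.528, -0.0836, 0.0685]
tool_rot: [1.0, 0.0, -0.0, -0.0]
ft_force: [-2.0, 0.9, -0.8]
grip_width: 0.0005
```

>>> drive_tool(
  series=[
    [0.001,0,0,0,0,0,0],
    [0.001,0,0,0,0,0,0],
  ],
)

```text
time: 4.72
position: [0.5287, -0.0836, 0.0685]
tool_rot: [1.0, 0.0, -0.001, -0.0]
ft_force: [-6.6, -1.3, 3.2]
grip_width: 0.0003
```

>>> drive_tool(
  series=[
    [0.0005,0,0,0,0,0,0],
    [0,0,0,0,0,0,0],
  ],
)

```text
time: 4.97
position: [0.5287, -0.0836, 0.0685]
tool_rot: [1.0, 0.0, -0.002, -0.0]
ft_force: [-5.5, 1.1, 1.8]
grip_width: 0.0008
```

The tool stopped advancing while the force rose from 2 N to 6 N, so the carriage is home. Next is the knob.

>>> drive_tool(
  series=[
    [-0.012,0,0,0,0,0,0],
    [-0.012,0,-0.04,0,0,0,0.6],
    [0,-0.03,-0.05,0,0,0,0.6],
    [0,-0.06,0,0,0,0,0.6],
    [0.02,-0.055,0,0,0,0,0.6],
  ],
)

```text
time: 5.6
position: [0.527, 0.0623, 0.1601]
tool_rot: [1.0, -0.001, 0.002, 0.0]
ft_force: [0.9, 0.4, -1.1]
grip_width: 0.0324
```

>>> drive_tool(
  series=[
    [0.05,-0.03,0,0,0,0,0.6],
    [0,-0.018,0,0,0,0,0.6],
    [0,0,0,0,0,0,0.6],
    [0,0,0,0,0,0,0.6],
  ],
)

```text
time: 6.1
position: [0.5753, 0.1085, 0.1584]
tool_rot: [1.0, -0.0, -0.0, 0.0]
ft_force: [-0.3, 0.3, 0.0]
grip_width: 0.052
```

```bash
python3 - <<'E'
from h import *
print({k:np.round(v,4) for k,v in robot.get_obs().items() if k in("position","grip_width","ft_force","time")})
a,_=robot.camera("top");b,_=robot.camera("scene")
A=cv2.resize(a[150:210,250:374],None,fx=4.8,fy=4.8,interpolation=cv2.INTER_CUBIC)
B=cv2.resize(b[170:230,290:414],None,fx=4.8,fy=4.8,interpolation=cv2.INTER_CUBIC)
cv2.imwrite("pics/g1.png",np.vstack([A,B]))
E
```

```text
{'time': np.float64(6.1), 'position': array([0.5753, 0.1085, 0.1584]), 'ft_force': array([-0.3328,  0.2877,  0.0034]), 'grip_width': np.float64(0.052)}
```

View pics/g1.png

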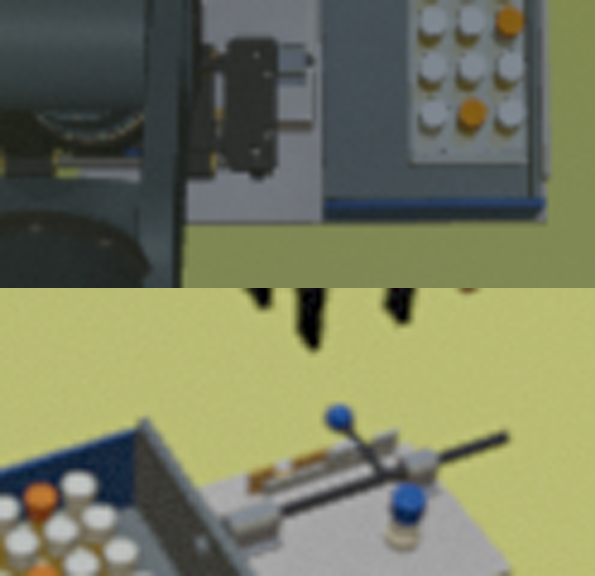

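The front plate has moved in and the wall hole now lines up with the bolt (scene part, about (203,545)). The fingers are above the knob, so I'll descend and grip lightly.

>>> drive_tool(
  series=[
    [0,0,0.045,0,0,0,0.6],
    [0,0,0.035,0,0,0,0.6],
    [0,0,0.012,0,0,0,0.6],
    [0,0,0,0,0,0,0.6],
  ],
)

```text
time: 6.7
position: [0.5761, 0.1088, 0.0663]
tool_rot: [1.0, -0.0, -0.001, 0.0]
ft_force: [-0.6, 1.2, -0.0]
grip_width: 0.052
```

>>> drive_tool(
  series=[
    [0,0,0,0,0,0,0.1],
    [0,0,0,0,0,0,0.1],
    [0,0,0,0,0,0,0.1],
  ],
  squeeze=8,
)

```text
time: 7.08
position: [0.577, 0.1095, 0.0675]
tool_rot: [1.0, 0.0, 0.001, 0.0]
ft_force: [0.0, -0.7, 0.2]
grip_width: 0.03
```

>>> drive_tool(
  series=[
    [0,0,0,0,0,0,0.1],
    [0,0,0,0,0,0,0.1],
    [0,0,0,0,0,0,0.1],
  ],
)

```text
time: 7.45
position: [0.5767, 0.1089, 0.0668]
tool_rot: [1.0, 0.0, 0.0, 0.0]
ft_force: [0.8, -4.2, 1.3]
grip_width: 0.0192
```

>>> drive_tool(
  series=[
    [0,0.0015,0,0,0,0,0.1],
    [0.0003,0,-0.0058,0,0,0,0.1],
    [0.0009,0,-0.0057,0,0,0,0.1],
    [0,0,0,0,0,0,0.1],
  ],
)

```text
time: 7.95
position: [0.5772, 0.1081, 0.0782]
tool_rot: [1.0, 0.0, -0.0, -0.0]
ft_force: [0.6, -0.2, -3.7]
grip_width: 0.0187
```

>>> drive_tool(
  series=[
    [0.0014,0,-0.0056,0,0,0,0.1],
    [0.002,0,-0.0055,0,0,0,0.1],
    [0.0025,0,-0.0052,0,0,0,0.1],
    [0,0,0,0,0,0,0.1],
  ],
)

```text
time: 8.45
position: [0.5822, 0.1081, 0.0946]
tool_rot: [1.0, 0.0, -0.001, -0.0]
ft_force: [-3.8, -0.5, -2.2]
grip_width: 0.0188
```

>>> drive_tool(
  series=[
    [0,0.005,0,0,0,0,0.1],
    [0,0.005,0,0,0,0,0.1],
    [0,0.005,0,0,0,0,0.1],
  ],
)

```text
time: 8.82
position: [0.5821, 0.0928, 0.0941]
tool_rot: [1.0, 0.0, -0.001, -0.0]
ft_force: [-4.6, 0.8, -1.6]
grip_width: 0.0192
```

>>> drive_tool(
  series=[
    [0,0.004,0,0,0,0,0.1],
    [0,0.004,0,0,0,0,0.1],
  ],
)

```text
time: 9.07
position: [0.5822, 0.0847, 0.094]
tool_rot: [1.0, -0.0, -0.001, -0.0]
ft_force: [-3.9, 1.0, -2.7]
grip_width: 0.0188
```

>>> drive_tool(
  series=[
    [0,0.004,0,0,0,0,0.1],
    [0,0.004,0,0,0,0,0.1],
  ],
)

```text
time: 9.32
position: [0.5822, 0.0767, 0.0941]
tool_rot: [1.0, -0.0, -0.001, -0.0]
ft_force: [-5.3, 0.9, -2.7]
grip_width: 0.0188
```

>>> drive_tool(
  series=[
    [0,0.004,0,0,0,0,0.1],
    [0,0.004,0,0,0,0,0.1],
  ],
)

```text
time: 9.57
position: [0.5823, 0.0687, 0.0941]
tool_rot: [1.0, -0.0, -0.001, -0.0]
ft_force: [-4.7, 1.3, -2.2]
grip_width: 0.0189
```

>>> drive_tool(
  series=[
    [0,0.004,0,0,0,0,0.1],
    [0,0.004,0,0,0,0,0.1],
    [0,0.002,0,0,0,0,0.1],
    [0,0,0,0,0,0,0.1],
  ],
)

```text
time: 10.07
position: [0.5824, 0.0584, 0.0941]
tool_rot: [1.0, -0.0, -0.001, 0.0]
ft_force: [-5.0, -0.5, -2.2]
grip_width: 0.0187
```

>>> drive_tool(
  series=[
    [-0.002,0,0.004,0,0,0,0.1],
    [-0.0015,0,0.004,0,0,0,0.1],
    [0,0,0,0,0,0,0.1],
  ],
)

```text
time: 10.45
position: [0.5801, 0.0583, 0.087]
tool_rot: [1.0, 0.0, 0.0, 0.0]
ft_force: [-4.9, -0.3, 3.6]
grip_width: 0.019
```

The stem now rests on the plate top, because the vertical force flipped to +3.6 N. I'll open slightly, lower the fingers, and push with one finger.

>>> drive_tool(
  series=[
    [-0.002,0,0,0,0,0,0.37],
    [0,0,0,0,0,0,0.37],
    [0,0,0.007,0,0,0,0.37],
    [0,0,0.007,0,0,0,0.37],
    [0,0,0,0,0,0,0.37],
  ],
)

```text
time: 11.08
position: [0.5775, 0.0589, 0.0714]
tool_rot: [1.0, 0.0, -0.001, -0.0]
ft_force: [-0.2, -0.1, -0.1]
grip_width: 0.0321
```

```bash
python3 - <<'E'
from h import *
b,_=robot.camera("scene")
crop(b,310,185,75,56,10,"pics/g2.png")
E
```

```text
(no output)
```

View pics/g2.png

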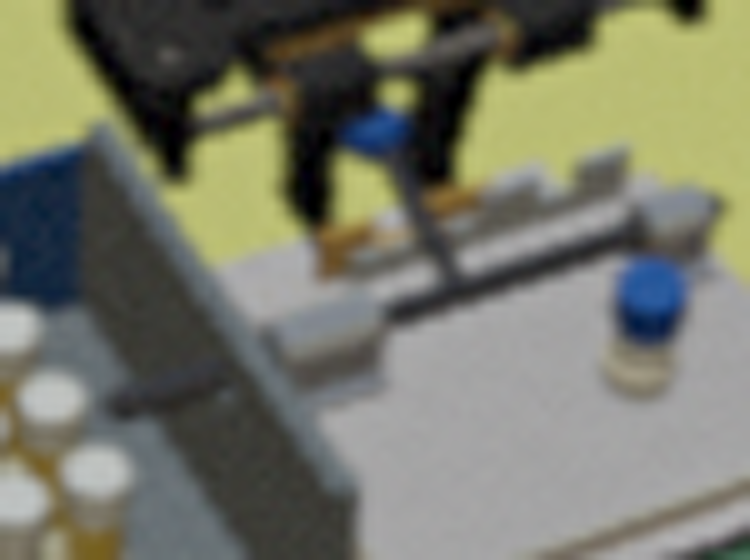

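The picture shows the bolt through the wall hole and the knob raised at (392,133). The stem is on the brass just short of the notch. I'll push on slowly with the +y finger.

>>> drive_tool(
  series=[
    [0,0.005,0,0,0,0,0.37],
    [0,0.0015,0,0,0,0,0.37],
    [0,0.001,0,0,0,0,0.37],
    [0,0.001,0,0,0,0,0.37],
  ],
)

```text
time: 11.62
position: [0.5781, 0.0508, 0.0725]
tool_rot: [1.0, -0.0, 0.0, -0.0]
ft_force: [0.9, 2.9, 0.9]
grip_width: 0.0321
```

>>> drive_tool(
  series=[
    [0,0.001,0,0,0,0,0.37],
    [0,0.001,0,0,0,0,0.37],
  ],
)

```text
time: 11.88
position: [0.5779, 0.0482, 0.0723]
tool_rot: [1.0, 0.0, -0.0, 0.0]
ft_force: [-0.3, -0.4, -0.7]
grip_width: 0.0321
```

>>> drive_tool(
  series=[
    [0,0.001,0,0,0,0,0.37],
    [0,0,0,0,0,0,0.37],
  ],
)

```text
time: 12.12
position: [0.5779, 0.0473, 0.0722]
tool_rot: [1.0, 0.0, -0.0, 0.0]
ft_force: [0.6, 0.4, 0.2]
grip_width: 0.0324
```

```bash
python3 - <<'E'
from h import *
b,_=robot.camera("scene")
crop(b,310,185,75,56,10,"pics/g3.png")
E
```

```text
(no output)
```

View pics/g3.png

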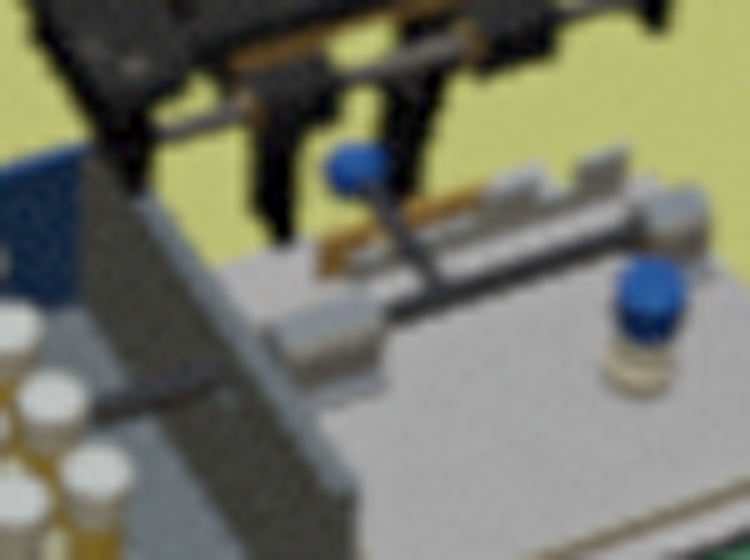

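The knob has dropped, from (392,133) to (359,168). I'll check its height against predictions.

```bash
python3 - <<'E'
from h import *
p=np.load("dock.npy")
k0=np.array([265+478.5/5-.5,185+60.5/5-.5]);w=lambda s,a:[p[0]+.02-.058*np.cos(a),p[1]+.06-s,.085+.058*np.sin(a)]
off=k0-proj("scene",w(0,0))
print("seen",310+359.5/10-.5,185+168.5/10-.5)
for s in(.052,.054,.056,.058):
    for a in(0,.1,.34):print(s,a,(np.array(proj("scene",w(s,a)))+off).round(1))
E
```

```text
seen 345.45 201.35
0.052 0 [345.1 201.3]
0.052 0.1 [345.2 200. ]
0.052 0.34 [346.  197.3]
0.054 0 [344.5 201.5]
0.054 0.1 [344.6 200.2]
0.054 0.34 [345.4 197.5]
0.056 0 [343.9 201.7]
0.056 0.1 [344.  200.4]
0.056 0.34 [344.8 197.7]
0.058 0 [343.3 201.9]
0.058 0.1 [343.5 200.5]
0.058 0.34 [344.2 197.9]
```

>>> drive_tool(
  series=[
    [0,-0.005,0,0,0,0,0.5],
    [0,0,0,0,0,0,0.5],
    [0,0,0,0,0,0,0.5],
    [-0.002,0,-0.03,0,0,0,0.5],
    [-0.01,0,-0.06,0,0,0,0.5],
  ],
)

```text
time: 12.8
position: [0.5647, 0.0523, 0.1611]
tool_rot: [1.0, -0.0, -0.003, -0.0]
ft_force: [0.4, 0.1, 1.3]
grip_width: 0.0433
```

>>> drive_tool(
  series=[
    [-0.04,0,-0.04,0,0,0,0.5],
    [-0.05,0.0,-0.03,0,0,0,0.5],
    [-0.03,0.05,0,0,0,0,0.5],
    [0,0.06,0,0,0,0,0.5],
    [0,0.06,0,0,0,0,0.5],
  ],
)

```text
time: 13.42
position: [0.4457, -0.119, 0.2331]
tool_rot: [1.0, 0.001, 0.001, 0.0]
ft_force: [0.3, -0.4, -0.5]
grip_width: 0.0438
```

>>> drive_tool(
  series=[
    [0,0.06,0,0,0,0,0.5],
    [0,0.06,0,0,0,0,0.5],
    [0,0.06,0,0,0,0,0.5],
    [0,0,0,0,0,0,0.5],
  ],
)

```text
time: 13.92
position: [0.4463, -0.3027, 0.2325]
tool_rot: [1.0, -0.003, 0.001, 0.002]
ft_force: [-0.1, 0.3, -0.9]
grip_width: 0.0433
```

```bash
python3 - <<'E'
from h import *
a,_=robot.camera("top");b,_=robot.camera("scene")
A=cv2.resize(a[100:210,250:374],None,fx=3.2,fy=3.2,interpolation=cv2.INTER_CUBIC)
B=cv2.resize(b[160:270,270:394],None,fx=3.2,fy=3.2,interpolation=cv2.INTER_CUBIC)
cv2.imwrite("pics/f1.png",np.hstack([A,B])); cv2.imwrite("pics/f_top.png",a)
# bystanders: top-view difference from start outside robot
d=cv2.absdiff(a,cv2.imread("pics/top0.png")).max(2)>40
n,l,s,c=cv2.connectedComponentsWithStats(d.astype(np.uint8));print(s[1:][s[1:,4]>8])
print(robot.get_obs()["time"],robot.get_obs()["position"])
E
```

```text
[[  359   143     2     6    10]
 [  337   147     5     4    14]
 [  345   147     4     4    11]
 [  352   146     7    12    43]
 [  337   153     5     4    15]
 [  345   154     5     6    21]
 [  353   159     6    10    44]
 [  248   161    18     4    69]
 [  337   163     6     7    20]
 [  345   163     7    22    87]
 [  276   165     3    11    30]
 [  294   165     2     9    17]
 [  337   172     6     4    12]
 [  353   172     6     7    20]
 [  274   178     7     7    38]
 [  292   178     6     7    31]
 [  264   179   222   126 10646]
 [  317   196    47     7   280]
 [  298   289     6     3    11]
 [  436   298    90    13   644]
 [  335   312    15    13    82]
 [  263   314    21    19   167]
 [  323   316     9     4    21]
 [  351   319    32    13   241]
 [  386   323     6    11    19]
 [  468   325   140    75  2035]
 [  620   327    11    15   106]
 [  262   328     9     8    15]
 [  416   329    40    13   322]
 [  252   331    11    10    63]
 [  298   335    11     5    12]
 [  310   334    20     7    34]
 [  370   336     4     7     9]
 [  243   339     9     9    48]
 [  332   341    10    10    20]
 [  329   344     4     8    14]
 [  234   346     9     8    45]
 [  585   346    51    47   714]
 [  305   348    12    21   171]
 [  324   369    10    12    19]
 [  288   371     4    13    27]
 [  336   390    10    10    30]]
14.025 [ 0.44543759 -0.29770598  0.23198072]
```

View pics/f1.png

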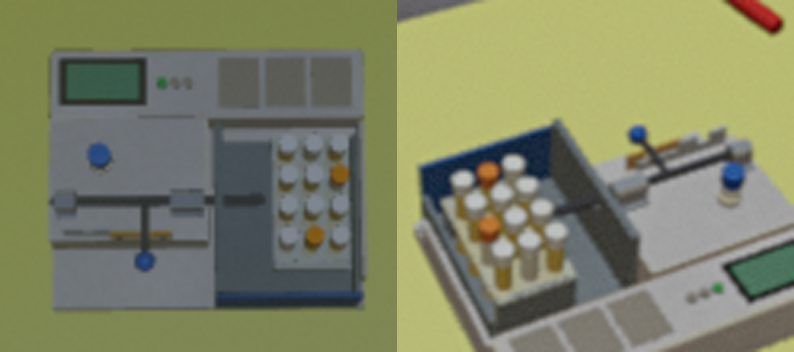

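```bash
python3 -c "
from rig import robot
print(robot.hand_in())"
```

```text
the job is handed in; nothing more can be done
None
```

The carriage is pushed home and locked: the bolt is through the carriage wall and the handle is down in the brass keeper's notch. I handed it in at about 14 s of the 56 s allowed.

- **Carriage:** I pushed it about 21–24 mm with the fingers shut. Force held near 2 N, then rose to 5.5–6.6 N and the tool stopped moving, so I took that as the stop. The wall hole then lined up with the bolt.
- **Bolt:** I gripped the knob lightly at 8 N, lifted it in its arc and slid the bolt about 50 mm with no sign of the wall blocking it. I set the stem down on the keeper and nudged it with one finger (about 3 N) until it fell in.

**Last checks:**
- The scene camera puts the knob at a handle angle of about 0, where resting on the plate would read about 0.34. The top view puts the knob back at its starting row.
- Bolt travel reads about 52 mm in the scene view and 53.6 mm in the top view. The notch centre measured 54–55.5 mm, so the scene value is just at the edge of the 2 mm play.
- Comparing top-view pictures, the only changes I found outside the area covered by the arm were the carriage and the bolt, and the vial is where it was. The arm partly hid the right side of the bench (timer and jar), so those were not fully checked. It passed well above them.
- The robot is clear of everything. I did not push the handle back and forth in the notch to test the lock.

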